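# Ready the cordless drill: battery home, clutch to 4

## Robot

A 6-joint arm with a two-finger parallel gripper is mounted at the origin on the work surface. World frame = base frame: x ahead of the robot, y to its left, z up, the work surface at z = 0. Lengths are in m, angles in rad, forces in N, time in s.
With the tool pointing down it reaches from about 0.4 to 0.825 m from the base axis. Payload 7 kg.
Tool frame: the origin (TCP) lies midway between the tips of the shut fingers; the grasp point (between the pads) lies hold_point_z behind it (hold_point_z is the distance from the TCP to the grasp point, in m); z points along the fingers, y is the line along which they close (so a half turn about z gives the same grasp; the last joint's range is limited). The gripper opens to 88 mm and grips with 3 to 60 N. Pads are 19 mm wide; open, the fingers measure 130 mm over their backs; the gripper's body (78 mm by 193 mm) begins 47 mm behind the grasp point.
Start: joints at [-0.863, 0.359, 0.012, 0, -1.224, -0.288], TCP at [0.275, -0.616, 0.227] pointing down, gripper open.
Joint ranges: [-3.07, 3.07], [-1.43, 2.12], [-1.02, 1.25], [-3.03, 1.67], [-3.05, -0], [-3.03, 3.03]. Speed limits (rad/s): [2.39, 2.39, 3.01, 3.14, 3.14, 3.14].

## Interface

Orientations are given as [roll, pitch, yaw] about the fixed x, y, z axes, in that order (R = Rz(yaw) Ry(pitch) Rx(roll)).
In Python, from station import * gives the robot as it stands.
- The arm moves only by the tool apply_moves, never from a script. Its argument "steps" is a list of rows, each an object with "translation": the shift along the world's x, y, z scaled (see below), a list of three; "rotation": the turn, a rotation vector about the world's x, y, z scaled (see below), a list of three. A call has exactly 10 rows; each row is the pose to reach, as a shift and turn from the pose commanded when the call began; what a row does not reach only later rows make up. The controller multiplies each number of a shift by 250 mm and each number of a turn by 30 degrees. A row lasts 1/12 s, in which the tool goes at most 41.7 mm and 7.16 degrees, less where a joint would pass 70% of its speed; a pose out of reach is approached as far as the arm can. A call with a number of a shift or a turn outside -1 to 1 is refused whole. A call with a gripper value outside its range is refused whole. "jaw" is the closure, from -1 (fully open) to 1 (shut), so that 0 is half open, set as the call begins (left out, the last holds). The fingers move at their own pace and stop on an object; "newtons" is the grip in N (left out, the last holds). Time passes only in rows, so rows that repeat a pose let the fingers close, or fill a call up. It gives the time, the measured TCP pose, the force, the opening and the grip force at its end, in the units of the state.
- get_state(): the state, without advancing time (a new reading comes with each control period).
- grab_frame(name): name is "scene" or "top" or "wrist"; returns the picture (384x512x3 uint8, blue, green, red); there is no depth.
- camera_model(name): a dict with "fx", "fy", "cx", "cy" (pixels), "xyz" and "rotation" of the camera in the world. Camera axes: x right, y down, z forward; pixel columns grow to the right and rows downward; lengths in m; the calibration is good to about 2 mm. The wrist camera is an equidistant fisheye: a pixel r from the principal point sees the ray r / f radians off the axis. A picture is of the moment at which its call begins: read the wrist's pose just before it. camera_model takes no time and is no camera call; for the wrist camera it gives the pose at the moment of the call.
- job_done(): hands the job in; it is judged then, once.
The state is a dict: "t": time; "q": joint angles; "qd": joint speeds; "joint_efforts": joint torques, N m; "eef_pos": TCP position; "ee_rot": TCP orientation; "force": force on the tool from outside, world axes, zero at the start; "moment": the same for the moment, N m; "width": finger opening in m; "gripper_force": force on a finger pad.
Only numpy, scipy, OpenCV 4.12 (cv2) and the standard library are available. Lean on these libraries where they do the work, as an engineer would, in place of code of your own. Each camera call takes 0.05 s, during which the arm holds its last target. There are 200 camera calls.

## Task

The cordless drill in the wooden holder is to be made ready for driving screws. First press its battery pack, which stands proud of the foot of the handle, straight in until it is fully home, then turn the clutch collar behind the chuck until its white pointer stands at mark 4 (the thick mark is 1). Let go of the drill and do not disturb the hammer, the tin or the spare pack.

Things in the scene. Friction and masses are not known exactly. Their poses are not given: they have to be found in the camera images.
- holder: Blue cordless drill clamped immovably upside-down in a wooden holder, base 160 x 200 x 22 mm. Origin: centre of the base's underside, on the bench; z up. The drill lies in the holder's y-z plane like a V: the chuck points up and to -y, 35 deg from vertical; the black handle up and to +y, 40 deg from vertical. Motor housing 66 mm across; about 220 mm high in all. Yaw varies within 0.35 rad.
- pack (a joint): Travel of the black battery pack (64 mm along holder x, 95 mm across, 42 mm thick) into the end of the handle, in m: 0 stands 14 mm proud, 0.014 is fully home (no gap to the blue foot of the handle). It slides stiffly (about 9 N) and stays where it is left. Its grey stem shows in the gap while it is proud.
- pack_face (a point): Centre of the pack's flat outer face, the face to press; moves with the pack. z points straight out of the face along the handle (pressing in is along -z), x is the holder's x. About 0.08 m in +y and 0.2 m above the holder's origin.
- collar (a joint): Turn of the clutch collar in rad, 0 to 1.75: 0 has its white pointer at mark 1 (the thick white mark), and each mark is 0.35 rad further, so 4 is 1.05 and the last, 6, is 1.75. It grows counter-clockwise as seen looking onto the tip of the chuck. Stiff (0.1 N m); it stays where it is left.
- collar_grip (a point): Point on the collar's axis at the height to grip; turns with the collar. z: along the chuck axis, out of its tip. The collar is a black ribbed drum, 60 mm diameter, 32 mm long: 24 mm below this point to 8 mm above it. Below it a fixed black flange of 90 mm diameter carries the six white marks; above it the steel chuck, 39 mm diameter, ends 48 mm above this point.
- hammer: Bystander: hammer 280 mm long lying on the bench, handle to its -x. Leave alone.
- tin: Bystander: round lidded aluminium tin, 84 mm diameter, 45 mm high. Origin at the centre of its underside. Leave alone.
- spare: Bystander: spare battery pack, 64 x 95 x 42 mm with a 20 mm stem on top, standing on the bench. Origin at the centre of its underside. Leave alone.

How it is judged:
By the outcome, as a careful person would: the job done as asked, in the order asked, and still so for the second after the job is handed in, with the robot touching nothing.
It also fails if it takes over 51 s, if anything falls off the work surface, if the arm or the gripper's body presses on something with over 40 N, if the wrist force passes 120 N, or if a joint passes its speed limit or range.

## Working session

There is one attempt and no reset: what is moved stays moved. The work goes in short steps, Python scripts to look and compute and a tool call to move; the robot and the scene stay as the last step left them, time stands still between calls to the robot, and variables do not carry over. Pictures are saved under pics/ and viewed, at most 10 in all, crops included, and the job is handed in when it is done.

Besides the shell and the picture viewer there is one more tool, called after "Call:" as name(argument=value, ...), one argument or row to a line, values as JSON. apply_moves: Moves the arm, as the interface text tells. Shifts and turns lie within -1 to 1; 1 stands for 250 mm of shift or 30 degrees of turn. Its arguments: {"type":"object","properties":{"steps":{"type":"array"},"jaw":{"type":"number"},"newtons":{"type":"number"}},"required":["steps"]}

```bash
mkdir -p pics
python3 - <<'E'
from station import *
import cv2,numpy as np
s=get_state();print(s)
for n in("scene","top"):
    cv2.imwrite(f"pics/{n}0.png",grab_frame(n));print(n,camera_model(n))
a=cv2.imread("pics/scene0.png");b=cv2.imread("pics/top0.png")
cv2.imwrite("pics/both.png",cv2.resize(np.vstack([a,b]),None,fx=1,fy=1)[:, :])
E
```

```text
{'t': 0.0, 'q': array([-8.62887351e-01,  3.59371641e-01,  1.10709181e-02, -3.66069315e-04,
       -1.22409597e+00, -2.88159001e-01]), 'qd': array([ 1.79619648e-05,  1.65058031e-03, -9.49485020e-04, -9.23408166e-04,
       -3.46793856e-04, -2.30347414e-04]), 'joint_efforts': array([ 3.24252669e-04, -5.82723498e+01,  2.93041545e+01,  6.99675098e+00,
        6.74502837e-03, -2.27330665e-04]), 'eef_pos': array([ 0.2749037 , -0.6159518 ,  0.22563492]), 'ee_rot': array([ 3.13996046e+00, -1.24910273e-04, -2.72196724e+00]), 'force': array([-0.78290156,  0.80350749, -0.50036489]), 'moment': array([0.01698673, 0.01339191, 0.0100683 ]), 'gripper_force': 0.0, 'width': 0.0872779732645194}
scene {'fx': 397.55491080540804, 'fy': 397.55491080540804, 'cx': 261.5216348387112, 'cy': 188.61348357328905, 'xyz': array([ 1.18734129, -0.41679445,  0.73561958]), 'rotation': array([-2.25465485,  0.00239648,  0.89553493])}
top {'fx': 465.06203373718364, 'fy': 465.06203373718364, 'cx': 253.85649301591212, 'cy': 192.288572052408, 'xyz': array([0.50281078, 0.06779378, 1.41325454]), 'rotation': array([-3.03086524, -0.01673651, -1.56570619])}
```

View pics/scene0.png

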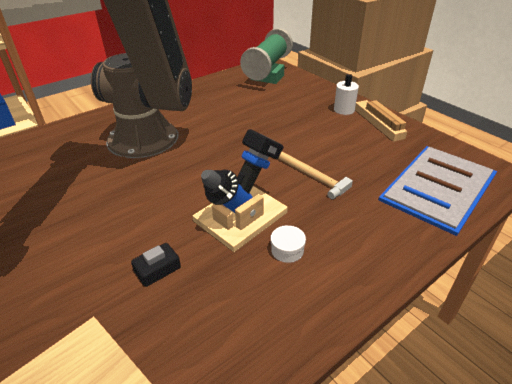

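View pics/top0.png

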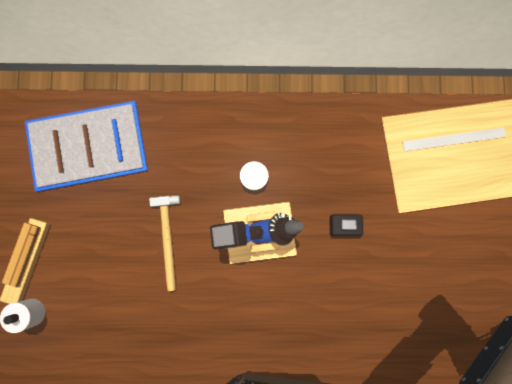

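The top view shows the holder base at (224–297, 203–263), with the pack on the left (+y) at (228,236) and the chuck tip at about (298,227). The hammer, tin and spare pack all stand clear. Next: the base pose from its mask, plus enlarged crops.

```bash
cat > h.py <<'E'
from station import *
import cv2,numpy as np
from scipy.spatial.transform import Rotation as R
def cam(n):
    c=camera_model(n); return c,R.from_euler('xyz',c['rotation']).as_matrix(),np.array(c['xyz'])
def ray(n,u,v,c=None):
    c,M,o=c or cam(n); d=np.array([(u-c['cx'])/c['fx'],(v-c['cy'])/c['fy'],1.]); return o,M@(d/np.linalg.norm(d))
def plane(n,u,v,z):
    o,d=ray(n,u,v); return o+d*(z-o[2])/d[2]
def proj(n,p,c=None):
    c,M,o=c or cam(n); q=M.T@(np.asarray(p)-o)
    if n=='wrist':
        r=np.hypot(q[0],q[1]);k=np.arctan2(r,q[2])/max(r,1e-9); return np.array([c['cx']+c['fx']*k*q[0],c['cy']+c['fy']*k*q[1]])
    return np.array([c['cx']+c['fx']*q[0]/q[2],c['cy']+c['fy']*q[1]/q[2]])
E
python3 - <<'E'
from h import *
b=cv2.imread("pics/top0.png");a=cv2.imread("pics/scene0.png")
h=cv2.cvtColor(b,cv2.COLOR_BGR2HSV)
m=((h[...,0]>12)&(h[...,0]<32)&(h[...,1]>60)&(h[...,2]>150)).astype(np.uint8)
m[:,:205]=0;m[:,320:]=0;m[:190]=0;m[280:]=0
pts=cv2.findNonZero(m);r=cv2.minAreaRect(pts);bx=cv2.boxPoints(r);print(r,bx)
P=np.array([plane("top",u,v,.022) for u,v in bx]);print(P.round(4),P.mean(0))
print(np.linalg.norm(np.diff(P,axis=0),axis=1))
A=cv2.resize(a[120:260,180:320],(560,560),interpolation=cv2.INTER_CUBIC)[:, :400]
B=cv2.resize(b[190:275,205:310],None,fx=3.8,fy=3.8,interpolation=cv2.INTER_CUBIC)
o=np.zeros((560,800,3),np.uint8);o[:560,:400]=A;o[:B.shape[0],400:400+B.shape[1]]=B[:, :400]
cv2.imwrite("pics/crop1.png",o)
E
```

```text
((259.53076171875, 231.7461395263672), (55.44353103637695, 69.58348846435547), 82.87498474121094) [[221.56923 208.55383]
 [290.61536 199.92307]
 [297.4923  254.93845]
 [228.44617 263.5692 ]]
[[ 0.6079  0.1418  0.022 ]
 [ 0.6353 -0.0654  0.022 ]
 [ 0.4713 -0.0853  0.022 ]
 [ 0.445   0.1194  0.022 ]] [0.53988143 0.02759892 0.022     ]
[0.20900206 0.16520502 0.20634622]
```

View pics/crop1.png

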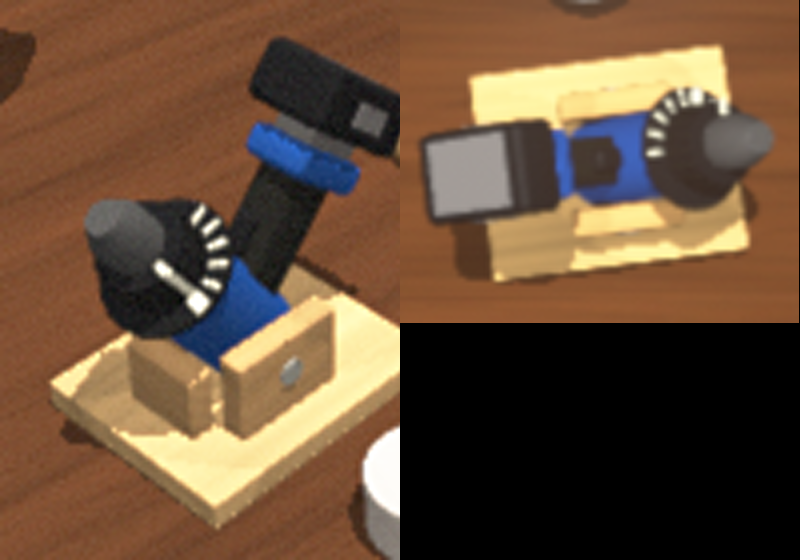

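The crop shows the white pointer on the thick mark (scene crop 175,280), so the collar is at about 0. The pack is proud, with its grey stem visible at (320,140). The chuck tip disc is near (748,138) in the top crop and (122,232) in the scene crop. Next I triangulate.

Run:
```python
import station; print([x for x in dir(station) if x[0]!='_'], getattr(station,'hold_point_z',None))
from h import *
def tri(ps,pt):
    ps=(180+ps[0]/4-.4,120+ps[1]/4-.4);pt=(205+(pt[0]-400)/3.8-.4,190+pt[1]/3.8-.4)
    o1,d1=ray("scene",*ps);o2,d2=ray("top",*pt)
    A=np.c_[d1,-d2];s=np.linalg.lstsq(A,o2-o1,rcond=None)[0]
    a,b=o1+s[0]*d1,o2+s[1]*d2;return (a+b)/2,np.linalg.norm(a-b)
C=np.array([[470,77],[722,46],[749,247],[496,280]],float)
P=np.array([plane("top",205+(u-400)/3.8-.4,190+v/3.8-.4,.02) for u,v in C]);c=P.mean(0);print(P.round(4),c)
ys=[np.arctan2(*(P[1]-P[0])[:2]*[1,-1]),np.arctan2(*(P[2]-P[3])[:2]*[1,-1]),np.arctan2((P[1]-P[2])[1],(P[1]-P[2])[0]),np.arctan2((P[0]-P[3])[1],(P[0]-P[3])[0])];print(ys)
H=R.from_euler('z',.128).as_matrix();o=np.array([c[0],c[1],0])
for n,a,b in [("tip",(122,232),(748,138)),("thick",(195,300),(725,105))]:
    p,e=tri(a,b);print(n,p.round(4),e.round(4),"holder",(H.T@(p-o)).round(4))
print("face at label",[(H.T@(plane("top",205+(468-400)/3.8-.4,190+175/3.8-.4,z)-o)).round(4) for z in(.19,.2,.21)])
c=camera_model("wrist");print(c, get_state()['eef_pos'])
```

```text
['Unreachable', 'camera_model', 'get_state', 'grab_frame', 'hold_point_z', 'job_done'] 0.0188
[[ 0.6042  0.1375  0.02  ]
 [ 0.6301 -0.0618  0.02  ]
 [ 0.4722 -0.0824  0.02  ]
 [ 0.4458  0.1153  0.02  ]] [0.5380629  0.02714527 0.02      ]
[np.float64(0.12915999967964417), np.float64(0.1329417863376341), np.float64(0.13001460326471914), np.float64(0.13932507443142023)]
tip [ 0.5521 -0.0626  0.1836] 0.0044 holder [ 0.0025 -0.0908  0.1836]
thick [ 0.5816 -0.0444  0.1427] 0.0192 holder [ 0.0341 -0.0765  0.1427]
face at label [array([-0.0007,  0.1033,  0.19  ]), array([-0.0009,  0.1028,  0.2   ]), array([-0.0012,  0.1023,  0.21  ])]
{'fx': 297.3186396354542, 'fy': 297.3186396354542, 'cx': 258.07417085500873, 'cy': 191.86411692271656, 'xyz': array([ 0.21382202, -0.64377172,  0.3849064 ]), 'rotation': array([ 2.88492899e+00, -1.48207880e-03,  1.99034777e+00])} [ 0.27490479 -0.61602171  0.22571649]
```

```bash
cat >> h.py <<'E'
YAW=.131; H=R.from_euler('z',YAW).as_matrix(); O=np.array([.538,.0271,0])
s4,c4=np.sin(np.radians(40)),np.cos(np.radians(40)); s3,c3=np.sin(np.radians(35)),np.cos(np.radians(35))
N=np.array([0,s4,c4]); CH=np.array([0,-s3,c3])   # handle / chuck axes, holder frame
def rot(axis,ang=0):   # tool z = -axis, tool y = holder -x turned by ang about axis
    z=-H@axis; y=R.from_rotvec(H@axis*ang).apply(H@[-1,0,0]); return R.from_matrix(np.c_[np.cross(y,z),y,z])
def delta(p,Rt=None,n=1):
    s=get_state(); Rc=R.from_euler('xyz',s['ee_rot']); d=(np.asarray(p)-s['eef_pos'])/.25/n
    r=(Rt*Rc.inv()).as_rotvec()/np.radians(30)/n if Rt is not None else 0
    print("shift",np.round(d,4),"turn",np.round(r,4))
def W(h): return O+H@np.asarray(h,float)
E
python3 - <<'E'
from h import *
t=W(np.array([0,.09,.2])+.12*N);print(t);delta(t,rot(N));delta(t,rot(N),4)
E
```

```text
[0.51616795 0.19280247 0.29192533]
shift [0.9651 3.2353 0.2648] turn [-1.2455  0.6935  2.3438]
shift [0.2413 0.8088 0.0662] turn [-0.3114  0.1734  0.5859]
```

Call:
apply_moves(
  steps=[
    {"translation": [0.03, 0.1, 0.08], "rotation": [-0.03, 0.02, 0.06]},
    {"translation": [0.06, 0.2, 0.16], "rotation": [-0.06, 0.035, 0.12]},
    {"translation": [0.09, 0.3, 0.25], "rotation": [-0.1, 0.05, 0.2]},
    {"translation": [0.12, 0.4, 0.35], "rotation": [-0.14, 0.08, 0.27]},
    {"translation": [0.15, 0.5, 0.45], "rotation": [-0.18, 0.1, 0.35]},
    {"translation": [0.18, 0.6, 0.55], "rotation": [-0.22, 0.12, 0.42]},
    {"translation": [0.21, 0.7, 0.65], "rotation": [-0.26, 0.14, 0.5]},
    {"translation": [0.24, 0.8, 0.7], "rotation": [-0.31, 0.17, 0.58]},
    {"translation": [0.24, 0.8, 0.7], "rotation": [-0.31, 0.17, 0.58]},
    {"translation": [0.24, 0.8, 0.7], "rotation": [-0.31, 0.17, 0.58]},
  ],
  jaw=1,
  newtons=20,
)

```text
t: 0.93
eef_pos: [0.3359, -0.4149, 0.4025]
ee_rot: [-3.051, -0.161, -2.421]
force: [0.0, -0.4, -0.6]
width: 0.0268
gripper_force: 0.0
```

Call:
apply_moves(
  steps=[
    {"translation": [0.03, 0.1, 0], "rotation": [-0.03, 0.02, 0.06]},
    {"translation": [0.06, 0.2, 0], "rotation": [-0.06, 0.035, 0.12]},
    {"translation": [0.09, 0.3, 0], "rotation": [-0.1, 0.05, 0.2]},
    {"translation": [0.12, 0.4, 0], "rotation": [-0.14, 0.08, 0.27]},
    {"translation": [0.15, 0.5, 0], "rotation": [-0.18, 0.1, 0.35]},
    {"translation": [0.18, 0.6, 0], "rotation": [-0.22, 0.12, 0.42]},
    {"translation": [0.21, 0.7, 0], "rotation": [-0.26, 0.14, 0.5]},
    {"translation": [0.24, 0.8, 0], "rotation": [-0.31, 0.17, 0.58]},
    {"translation": [0.24, 0.8, 0], "rotation": [-0.31, 0.17, 0.58]},
    {"translation": [0.24, 0.8, 0], "rotation": [-0.31, 0.17, 0.58]},
  ],
)

```text
t: 1.77
eef_pos: [0.3955, -0.2155, 0.4004]
ee_rot: [-3.017, -0.344, -2.127]
force: [0.6, -0.0, -0.9]
width: 0.0005
gripper_force: 0.0
```

Call:
apply_moves(
  steps=[
    {"translation": [0.03, 0.1, 0], "rotation": [-0.03, 0.02, 0.06]},
    {"translation": [0.06, 0.2, 0], "rotation": [-0.06, 0.035, 0.12]},
    {"translation": [0.09, 0.3, 0], "rotation": [-0.1, 0.05, 0.2]},
    {"translation": [0.12, 0.4, 0], "rotation": [-0.14, 0.08, 0.27]},
    {"translation": [0.15, 0.5, 0], "rotation": [-0.18, 0.1, 0.35]},
    {"translation": [0.18, 0.6, 0], "rotation": [-0.22, 0.12, 0.42]},
    {"translation": [0.21, 0.7, 0], "rotation": [-0.26, 0.14, 0.5]},
    {"translation": [0.24, 0.8, 0], "rotation": [-0.31, 0.17, 0.58]},
    {"translation": [0.24, 0.8, 0], "rotation": [-0.31, 0.17, 0.58]},
    {"translation": [0.24, 0.8, 0], "rotation": [-0.31, 0.17, 0.58]},
  ],
)

```text
t: 2.6
eef_pos: [0.4555, -0.0163, 0.4004]
ee_rot: [-3.037, -0.528, -1.816]
force: [-0.1, -1.0, 0.6]
width: 0.0007
gripper_force: 0.0
```

Run:
```python
from h import *
t=W(np.array([0,.09,.2])+.12*N);print(get_state());delta(t,rot(N))
```

```text
{'t': 2.6, 'q': array([ 7.32881448e-01, -2.19586124e-04, -3.12256819e-01,  3.76288505e-01,
       -1.64710069e+00, -9.95458593e-01]), 'qd': array([-0.0245898 , -0.03257141, -0.00750296,  0.00029792, -0.00098461,
       -0.00069252]), 'joint_efforts': array([  1.12120718, -28.13565373,  29.51415539,   7.87365675,
        -1.24125089,  -0.03015319]), 'eef_pos': array([ 0.4555467 , -0.01631821,  0.40036086]), 'ee_rot': array([-3.0370425 , -0.52790834, -1.81602462]), 'force': array([-0.10281652, -0.99656305,  0.61813079]), 'moment': array([ 1.68765155,  0.04606184, -0.02703458]), 'gripper_force': 0.0, 'width': 0.0006857580080330168}
shift [ 0.2425  0.8365 -0.4337] turn [-0.3162  0.1825  0.6013]
```

Call:
apply_moves(
  steps=[
    {"translation": [0.03, 0.1, 0], "rotation": [-0.03, 0.02, 0.06]},
    {"translation": [0.06, 0.2, 0], "rotation": [-0.06, 0.035, 0.12]},
    {"translation": [0.09, 0.3, 0], "rotation": [-0.1, 0.05, 0.2]},
    {"translation": [0.12, 0.42, 0], "rotation": [-0.14, 0.08, 0.27]},
    {"translation": [0.15, 0.54, -0.05], "rotation": [-0.18, 0.1, 0.35]},
    {"translation": [0.18, 0.66, -0.13], "rotation": [-0.22, 0.12, 0.42]},
    {"translation": [0.21, 0.76, -0.24], "rotation": [-0.26, 0.14, 0.5]},
    {"translation": [0.24, 0.84, -0.34], "rotation": [-0.316, 0.18, 0.6]},
    {"translation": [0.24, 0.84, -0.43], "rotation": [-0.316, 0.18, 0.6]},
    {"translation": [0.24, 0.84, -0.43], "rotation": [-0.316, 0.18, 0.6]},
  ],
)

```text
t: 3.43
eef_pos: [0.5143, 0.1916, 0.289]
ee_rot: [3.137, -0.701, -1.439]
force: [-0.6, -1.5, -2.2]
width: 0.0003
gripper_force: 0.0
```

Run:
```python
from h import *
c=cam("wrist");im=grab_frame("wrist");cv2.imwrite("pics/w1.png",im)
print(get_state()['q'],c[0])
for y in(.08,.09,.1): print(y,proj("wrist",W([0,y,.2]),c))
for h in([0,-.0908,.1836],): print(proj("wrist",W(h),c))
delta(W(np.array([0,.09,.2])+.12*N),rot(N))
```

```text
[ 1.00229432  0.32796974 -0.24994166  0.42577762 -1.56654152 -1.0029023 ] {'fx': 297.3186396354542, 'fy': 297.3186396354542, 'cx': 258.07417085500873, 'cy': 191.86411692271656, 'xyz': array([0.50957032, 0.24134059, 0.45491025]), 'rotation': array([-2.69755953, -0.00390411, -3.01321771])}
0.08 [256.4754707  178.05794385]
0.09 [256.47772485 187.28119441]
0.1 [256.48112286 196.79642731]
[256.5335734   72.08217042]
shift [ 0.0049  0.005  -0.001 ] turn [ 0.0028 -0.0004  0.0049]
```

View pics/w1.png

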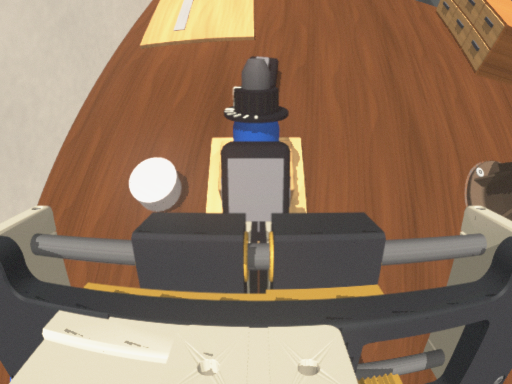

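The wrist view shows the pack face centred on column 256, at columns 222–290 and from row 142 down. The shut fingers hide its lower end from about row 215. To fix the face's depth I intersect the label's upper edge from both views.

Run:
```python
from h import *
w=cv2.cvtColor(cv2.imread("pics/w1.png"),6);t=cv2.cvtColor(cv2.imread("pics/top0.png"),6)
print("wrist col",[(r,int(w[r,252:261].mean())) for r in range(134,240,2)])
# top: sample along holder -y direction through label centre
u0,v0=222.5,235.7;d=np.array([np.cos(.125),-np.sin(.125)])
print("top",[(k,int(np.mean([t[int(round(v0+k*d[1]+j)),int(round(u0+k*d[0]))] for j in(-2,-1,0,1,2)]))) for k in range(-16,26)])
c=cam("wrist");
o,M,p=c
def hw(u,v):
    q=np.array([u-o['cx'],v-o['cy']]);r=np.hypot(*q);th=r/o['fx'];dd=M@np.r_[np.sin(th)*q/r,np.cos(th)];return H.T@(p-O),H.T@dd
print(hw(256.5,155),hw(256.5,142))
o1,d1=ray("top",u0,v0);print(H.T@(o1-O),H.T@d1)
```

```text
wrist col [(134, 100), (136, 100), (138, 101), (140, 97), (142, 57), (144, 57), (146, 62), (148, 62), (150, 65), (152, 64), (154, 65), (156, 64), (158, 129), (160, 168), (162, 168), (164, 168), (166, 168), (168, 168), (170, 167), (172, 167), (174, 168), (176, 167), (178, 167), (180, 166), (182, 167), (184, 167), (186, 167), (188, 168), (190, 167), (192, 167), (194, 166), (196, 167), (198, 167), (200, 167), (202, 167), (204, 167), (206, 166), (208, 166), (210, 166), (212, 166), (214, 164), (216, 165), (218, 165), (220, 160), (222, 91), (224, 85), (226, 84), (228, 83), (230, 82), (232, 66), (234, 61), (236, 60), (238, 61)]
top [(-16, 94), (-15, 94), (-14, 92), (-13, 82), (-12, 65), (-11, 73), (-10, 130), (-9, 154), (-8, 157), (-7, 157), (-6, 157), (-5, 158), (-4, 157), (-3, 158), (-2, 157), (-1, 158), (0, 158), (1, 158), (2, 158), (3, 158), (4, 158), (5, 158), (6, 158), (7, 158), (8, 158), (9, 157), (10, 142), (11, 99), (12, 63), (13, 63), (14, 71), (15, 68), (16, 59), (17, 55), (18, 55), (19, 55), (20, 54), (21, 54), (22, 54), (23, 61), (24, 92), (25, 101)]
(array([-7.46285994e-05,  2.15779519e-01,  4.58117659e-01]), array([ 0.00314074, -0.53671679, -0.84375661])) (array([-7.46285994e-05,  2.15779519e-01,  4.58117659e-01]), array([ 0.00304901, -0.57308469, -0.81949048]))
[-0.02957206  0.04494172  1.41325454] [ 0.02378533  0.04766724 -0.99858004]
```

Run:
```python
import cv2,numpy as np
w=cv2.imread("pics/w1.png")[125:245,196:316];s=cv2.imread("pics/scene0.png")[122:170,232:292]
o=np.zeros((480,800,3),np.uint8);o[:,:400]=cv2.resize(w,(480,480),interpolation=3)[:,40:440];o[:320,400:800]=cv2.resize(s,(400,320),interpolation=3);cv2.imwrite("pics/c2.png",o)
```

```text
(no output)
```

View pics/c2.png

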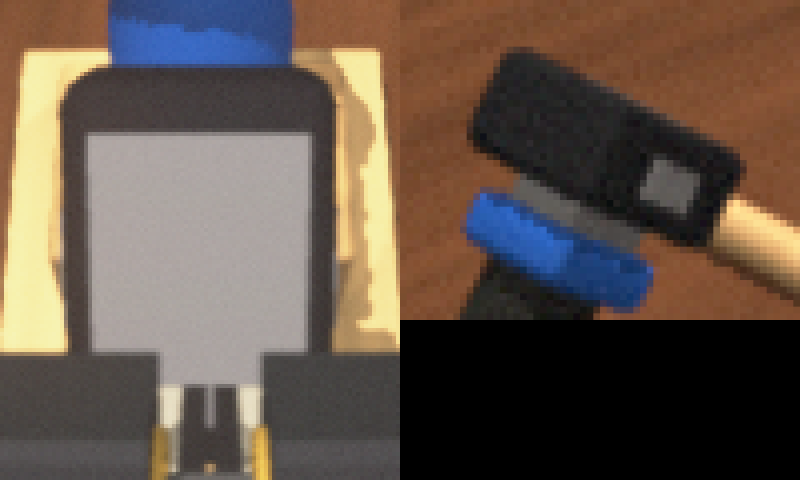

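The crop shows the label's upper edge at wrist row about 158. With the top view this puts the face centre at about holder (0, 0.098, 0.213), so contact should come after about 105 mm of advance along the line I'm already on. I advance 85 mm first.

Call:
apply_moves(
  steps=[
    {"translation": [0.008, -0.02, -0.026], "rotation": [0.003, 0, 0.005]},
    {"translation": [0.01, -0.045, -0.056], "rotation": [0.003, 0, 0.005]},
    {"translation": [0.014, -0.07, -0.086], "rotation": [0.003, 0, 0.005]},
    {"translation": [0.017, -0.1, -0.12], "rotation": [0.003, 0, 0.005]},
    {"translation": [0.02, -0.13, -0.16], "rotation": [0.003, 0, 0.005]},
    {"translation": [0.023, -0.155, -0.19], "rotation": [0.003, 0, 0.005]},
    {"translation": [0.027, -0.18, -0.22], "rotation": [0.003, 0, 0.005]},
    {"translation": [0.031, -0.2, -0.245], "rotation": [0.003, 0, 0.005]},
    {"translation": [0.034, -0.212, -0.262], "rotation": [0.003, 0, 0.005]},
    {"translation": [0.034, -0.212, -0.262], "rotation": [0.003, 0, 0.005]},
  ],
)

```text
t: 4.32
eef_pos: [0.5234, 0.1397, 0.2278]
ee_rot: [-3.138, -0.695, -1.44]
force: [-0.5, -0.3, 1.4]
width: 0.0005
gripper_force: 0.0
```

Run:
```python
from h import *
s=get_state();q=H.T@(s['eef_pos']-O);print(q,"along n",(q-[0,.098,.213])@N,"perp",(q-[0,.098,.213])@[0,c4,-s4],s['force']);delta(W([0,.098,.213]),rot(N))
a=grab_frame("scene");t=grab_frame("top")
o=np.zeros((480,800,3),np.uint8);o[:,:400]=cv2.resize(a[100:196,222:302],(400,480),interpolation=3);o[:400,400:]=cv2.resize(t[195:275,195:275],(400,400),interpolation=3);cv2.imwrite("pics/c3.png",o)
```

```text
[1.93298269e-04 1.13529451e-01 2.27807587e-01] along n 0.021325408540416136 perp 0.00237811587502246 [-0.46843383 -0.27250159  1.40063516]
shift [ 0.0073 -0.0617 -0.0592] turn [-0.006   0.0046 -0.0047]
```

View pics/c3.png

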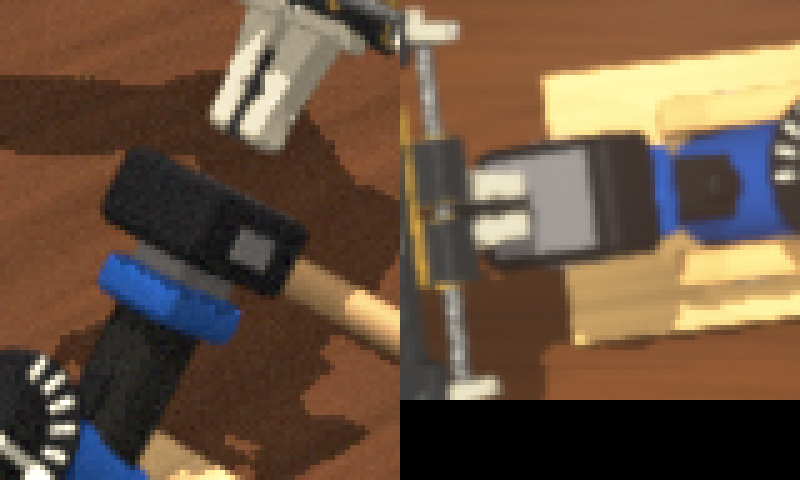

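The shut fingertips are centred over the pack face, about 20 mm off it. I close in slowly.

Call:
apply_moves(
  steps=[
    {"translation": [0.001, -0.006, -0.006], "rotation": [-0.006, 0.005, -0.005]},
    {"translation": [0.002, -0.012, -0.011], "rotation": [-0.006, 0.005, -0.005]},
    {"translation": [0.003, -0.018, -0.017], "rotation": [-0.006, 0.005, -0.005]},
    {"translation": [0.003, -0.024, -0.022], "rotation": [-0.006, 0.005, -0.005]},
    {"translation": [0.004, -0.03, -0.028], "rotation": [-0.006, 0.005, -0.005]},
    {"translation": [0.005, -0.036, -0.033], "rotation": [-0.006, 0.005, -0.005]},
    {"translation": [0.006, -0.042, -0.039], "rotation": [-0.006, 0.005, -0.005]},
    {"translation": [0.007, -0.048, -0.044], "rotation": [-0.006, 0.005, -0.005]},
    {"translation": [0.007, -0.053, -0.049], "rotation": [-0.006, 0.005, -0.005]},
    {"translation": [0.007, -0.053, -0.049], "rotation": [-0.006, 0.005, -0.005]},
  ],
)

```text
t: 5.25
eef_pos: [0.5252, 0.127, 0.2161]
ee_rot: [-3.141, -0.698, -1.44]
force: [0.2, 0.9, 0.5]
width: 0.0006
gripper_force: 0.0
```

Not touching yet. Steps of 8 mm along the axis.

Call:
apply_moves(
  steps=[
    {"translation": [0, -0.002, -0.002], "rotation": [0, 0, 0]},
    {"translation": [0.001, -0.004, -0.005], "rotation": [0, 0, 0]},
    {"translation": [0.001, -0.006, -0.008], "rotation": [0, 0, 0]},
    {"translation": [0.001, -0.008, -0.01], "rotation": [0, 0, 0]},
    {"translation": [0.002, -0.01, -0.013], "rotation": [0, 0, 0]},
    {"translation": [0.002, -0.013, -0.016], "rotation": [0, 0, 0]},
    {"translation": [0.002, -0.015, -0.019], "rotation": [0, 0, 0]},
    {"translation": [0.003, -0.018, -0.022], "rotation": [0, 0, 0]},
    {"translation": [0.003, -0.02, -0.025], "rotation": [0, 0, 0]},
    {"translation": [0.003, -0.02, -0.025], "rotation": [0, 0, 0]},
  ],
)

```text
t: 6.08
eef_pos: [0.5261, 0.1225, 0.2104]
ee_rot: [-3.14, -0.697, -1.44]
force: [-2.7, 2.7, 3.8]
width: 0.0003
gripper_force: 1.9
```

Run:
```python
from h import *
s=get_state();q=H.T@(s['eef_pos']-O);print(q,"along n",(q-[0,.098,.213])@N,"perp",(q-[0,.098,.213])@[0,c4,-s4],(H.T@s['force'])@N)
```

```text
[0.00063928 0.09618942 0.21035542] along n -0.0031896841467691 perp 0.0003129229255317056 4.858060218528876
```

Contact, about 5 N. Press 10 mm further.

Call:
apply_moves(
  steps=[
    {"translation": [0, -0.003, -0.003], "rotation": [0, 0, 0]},
    {"translation": [0.001, -0.005, -0.006], "rotation": [0, 0, 0]},
    {"translation": [0.001, -0.008, -0.01], "rotation": [0, 0, 0]},
    {"translation": [0.001, -0.011, -0.013], "rotation": [0, 0, 0]},
    {"translation": [0.002, -0.014, -0.017], "rotation": [0, 0, 0]},
    {"translation": [0.002, -0.017, -0.02], "rotation": [0, 0, 0]},
    {"translation": [0.002, -0.02, -0.024], "rotation": [0, 0, 0]},
    {"translation": [0.003, -0.023, -0.027], "rotation": [0, 0, 0]},
    {"translation": [0.003, -0.025, -0.031], "rotation": [0, 0, 0]},
    {"translation": [0.003, -0.025, -0.031], "rotation": [0, 0, 0]},
  ],
)

```text
t: 6.92
eef_pos: [0.5269, 0.1163, 0.2028]
ee_rot: [-3.14, -0.698, -1.44]
force: [-2.0, 2.7, 4.8]
width: 0.0006
gripper_force: 2.7
```

Run:
```python
from h import *
s=get_state();q=H.T@(s['eef_pos']-O);print(q,"along n",(q-[0,.098,.213])@N,"perp",(q-[0,.098,.213])@[0,c4,-s4],(H.T@s['force'])@N)
```

```text
[0.00067587 0.08988417 0.20281227] along n -0.013021013867877065 perp 0.00033146159046155846 5.578843124701754
```

Call:
apply_moves(
  steps=[
    {"translation": [0, -0.001, -0.002], "rotation": [0, 0, 0]},
    {"translation": [0, -0.003, -0.003], "rotation": [0, 0, 0]},
    {"translation": [0, -0.004, -0.005], "rotation": [0, 0, 0]},
    {"translation": [0.001, -0.006, -0.007], "rotation": [0, 0, 0]},
    {"translation": [0.001, -0.007, -0.008], "rotation": [0, 0, 0]},
    {"translation": [0.001, -0.008, -0.01], "rotation": [0, 0, 0]},
    {"translation": [0.001, -0.01, -0.012], "rotation": [0, 0, 0]},
    {"translation": [0.001, -0.011, -0.013], "rotation": [0, 0, 0]},
    {"translation": [0.001, -0.012, -0.015], "rotation": [0, 0, 0]},
    {"translation": [0.001, -0.012, -0.015], "rotation": [0, 0, 0]},
  ],
)

```text
t: 7.75
eef_pos: [0.5272, 0.1161, 0.2026]
ee_rot: [-3.135, -0.696, -1.441]
force: [-27.4, 22.8, 32.5]
width: 0.0004
gripper_force: 20.9
```

Run:
```python
from h import *
s=get_state();q=H.T@(s['eef_pos']-O);print(q,"along n",(q-[0,.098,.213])@N,"perp",(q-[0,.098,.213])@[0,c4,-s4],(H.T@s['force'])@N)
```

```text
[0.00092885 0.08961587 0.2025707 ] along n -0.013378519548237593 perp 0.00028121254177093365 41.74482857290209
```

Hard stop at 42 N after about 14 mm of travel, so the pack is home. Back off along the handle axis.

Call:
apply_moves(
  steps=[
    {"translation": [-0.002, 0.015, 0.018], "rotation": [0, 0, 0]},
    {"translation": [-0.005, 0.04, 0.05], "rotation": [0, 0, 0]},
    {"translation": [-0.01, 0.08, 0.1], "rotation": [0, 0, 0]},
    {"translation": [-0.017, 0.13, 0.16], "rotation": [0, 0, 0]},
    {"translation": [-0.024, 0.18, 0.24], "rotation": [0, 0, 0]},
    {"translation": [-0.03, 0.2, 0.34], "rotation": [0, 0, 0]},
    {"translation": [-0.03, 0.2, 0.46], "rotation": [0, 0, 0]},
    {"translation": [-0.03, 0.15, 0.58], "rotation": [0.08, 0, 0]},
    {"translation": [-0.02, 0.1, 0.7], "rotation": [0.16, 0.02, 0]},
    {"translation": [-0.02, 0.1, 0.8], "rotation": [0.24, 0.03, 0]},
  ],
  jaw=-1,
)

```text
t: 8.58
eef_pos: [0.522, 0.1369, 0.4007]
ee_rot: [-3.139, -0.569, -1.441]
force: [0.2, 1.1, -1.1]
width: 0.0613
gripper_force: 0.0
```

Run:
```python
from h import *
print(get_state()['q'])
T=np.array([0,-.0908,.1836]);t=W(T+.06*CH);print(t);delta(t,rot(CH,-.52));delta(t,rot(CH,-.52),3)
```

```text
[ 0.89908297  0.18175899 -0.13054298  0.40094438 -1.66676004 -0.8132246 ]
[ 0.55435624 -0.09704172  0.23274912]
shift [ 0.1293 -0.9356 -0.6719] turn [ 2.1779  0.313  -1.0499]
shift [ 0.0431 -0.3119 -0.224 ] turn [ 0.726   0.1043 -0.35  ]
```

Call:
apply_moves(
  steps=[
    {"translation": [0.005, -0.05, 0], "rotation": [0.08, 0.01, -0.035]},
    {"translation": [0.01, -0.1, 0], "rotation": [0.16, 0.02, -0.07]},
    {"translation": [0.015, -0.15, 0], "rotation": [0.24, 0.03, -0.11]},
    {"translation": [0.02, -0.21, 0], "rotation": [0.32, 0.04, -0.15]},
    {"translation": [0.025, -0.27, 0], "rotation": [0.4, 0.05, -0.19]},
    {"translation": [0.03, -0.33, 0], "rotation": [0.48, 0.06, -0.23]},
    {"translation": [0.035, -0.39, 0], "rotation": [0.56, 0.08, -0.27]},
    {"translation": [0.04, -0.45, 0], "rotation": [0.64, 0.09, -0.31]},
    {"translation": [0.04, -0.5, 0], "rotation": [0.73, 0.1, -0.35]},
    {"translation": [0.04, -0.5, 0], "rotation": [0.73, 0.1, -0.35]},
  ],
)

```text
t: 9.42
eef_pos: [0.5322, 0.0107, 0.3996]
ee_rot: [3.107, -0.184, -1.616]
force: [0.8, -0.7, 1.3]
width: 0.0878
gripper_force: 0.0
```

Call:
apply_moves(
  steps=[
    {"translation": [0.005, -0.05, 0], "rotation": [0.08, 0.01, -0.035]},
    {"translation": [0.01, -0.1, 0], "rotation": [0.16, 0.02, -0.07]},
    {"translation": [0.015, -0.15, 0], "rotation": [0.24, 0.03, -0.11]},
    {"translation": [0.02, -0.21, 0], "rotation": [0.32, 0.04, -0.15]},
    {"translation": [0.025, -0.27, 0], "rotation": [0.4, 0.05, -0.19]},
    {"translation": [0.03, -0.33, 0], "rotation": [0.48, 0.06, -0.23]},
    {"translation": [0.035, -0.39, 0], "rotation": [0.56, 0.08, -0.27]},
    {"translation": [0.04, -0.43, 0], "rotation": [0.64, 0.09, -0.31]},
    {"translation": [0.04, -0.47, 0], "rotation": [0.73, 0.1, -0.35]},
    {"translation": [0.04, -0.47, 0], "rotation": [0.73, 0.1, -0.35]},
  ],
)

```text
t: 10.25
eef_pos: [0.5421, -0.1068, 0.3977]
ee_rot: [3.001, 0.186, -1.802]
force: [-0.1, 0.6, 0.3]
width: 0.0872
gripper_force: 0.0
```

Run:
```python
from h import *
print(get_state()['q'])
T=np.array([0,-.0908,.1836]);t=W(T+.06*CH);delta(t,rot(CH,-.52))
```

```text
[ 0.00181712  0.18844691  0.22408712 -0.21405534 -1.69977461 -0.23763172]
shift [ 0.049   0.039  -0.6598] turn [ 0.7201  0.1062 -0.3384]
```

Call:
apply_moves(
  steps=[
    {"translation": [0.005, -0.01, -0.05], "rotation": [0.08, 0.01, -0.035]},
    {"translation": [0.01, -0.02, -0.1], "rotation": [0.16, 0.02, -0.07]},
    {"translation": [0.015, -0.03, -0.16], "rotation": [0.24, 0.03, -0.11]},
    {"translation": [0.02, -0.04, -0.22], "rotation": [0.32, 0.04, -0.15]},
    {"translation": [0.025, -0.05, -0.28], "rotation": [0.4, 0.05, -0.19]},
    {"translation": [0.03, -0.05, -0.34], "rotation": [0.48, 0.06, -0.23]},
    {"translation": [0.035, -0.05, -0.4], "rotation": [0.56, 0.08, -0.27]},
    {"translation": [0.04, -0.05, -0.47], "rotation": [0.64, 0.09, -0.31]},
    {"translation": [0.045, -0.05, -0.53], "rotation": [0.72, 0.106, -0.338]},
    {"translation": [0.045, -0.05, -0.53], "rotation": [0.72, 0.106, -0.338]},
  ],
)

```text
t: 11.08
eef_pos: [0.5518, -0.1168, 0.2615]
ee_rot: [2.801, 0.52, -2.051]
force: [-1.3, 0.3, -1.8]
width: 0.0879
gripper_force: 0.0
```

Run:
```python
from h import *
c=cam("wrist");im=grab_frame("wrist");cv2.imwrite("pics/w2.png",im);s=cv2.imread
print(get_state()['q']);np.save("w2.npy",np.array([c[0]['cx'],c[0]['cy'],c[0]['fx'],*c[2],*c[0]['rotation']]))
T=np.array([0,-.0908,.1836])
for k in(0,.04,.048,.072): print(k,proj("wrist",W(T-k*CH),c))
o=np.zeros((384,800,3),np.uint8);o[:,:512]=im;a=grab_frame("scene");o[:384,512:]=cv2.resize(a[110:206,215:287],(288,384),interpolation=3);cv2.imwrite("pics/w2c.png",o)
delta(W(T+.06*CH),rot(CH,-.52))
```

```text
[-0.27205214  0.36350059  0.17137844 -0.55462295 -1.6376986  -0.07926835]
0 [252.84249735 194.51279888]
0.04 [253.30419325 184.14624992]
0.048 [253.38302592 182.38546953]
0.072 [253.59793945 177.59876492]
shift [ 0.0049  0.0809 -0.1301] turn [ 0.0068  0.0021 -0.0066]
```

View pics/w2c.png

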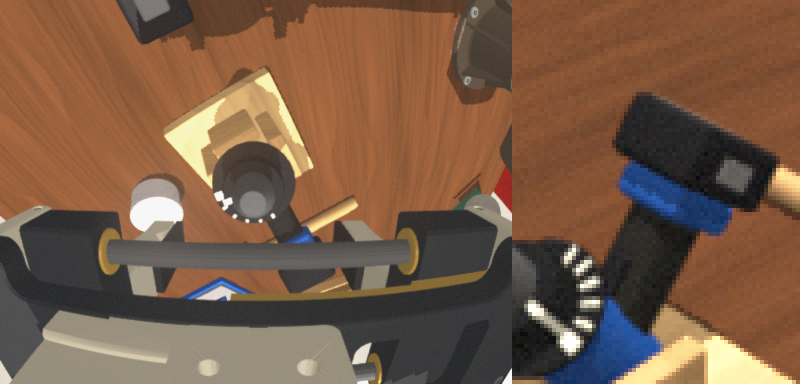

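The wrist view shows the pack seated with no gap in the scene inset. The chuck tip disc is near (254,202), the flange disc is around (254,181), and the marks run from (222,200) to the lower right. I'll fit circles numerically.

Run:
```python
from h import *
im=cv2.imread("pics/w2.png");g=cv2.cvtColor(im,6)
x0,y0=204,130;gb=cv2.resize(cv2.GaussianBlur(g,(3,3),0)[y0:230,x0:304],None,fx=4,fy=4,interpolation=3)
for nm,r,p2 in(("flange",(36,46),20),("tip",(8,24),15)):
    c=cv2.HoughCircles(gb,cv2.HOUGH_GRADIENT_ALT if 0 else cv2.HOUGH_GRADIENT,1,12,param1=60,param2=p2,minRadius=4*r[0],maxRadius=4*r[1])
    print(nm,None if c is None else [(x/4+x0-.4,y/4+y0-.4,q/4) for x,y,q in c[0][:5]])
print("row scan col254",[(r,int(g[r,252:257].mean())) for r in range(136,232,2)])
print("col scan row202",[(k,int(g[200:205,k].mean())) for k in range(226,284,2)])
print("col scan row182",[(k,int(g[180:185,k].mean())) for k in range(206,304,2)])
```

```text
flange [(np.float32(253.975), np.float32(181.975), np.float32(41.725)), (np.float32(252.475), np.float32(179.225), np.float32(40.075)), (np.float32(249.975), np.float32(181.975), np.float32(39.525)), (np.float32(253.225), np.float32(185.225), np.float32(43.925)), (np.float32(256.475), np.float32(179.975), np.float32(43.375))]
tip [(np.float32(250.975), np.float32(207.475), np.float32(16.15)), (np.float32(254.725), np.float32(206.975), np.float32(16.7)), (np.float32(251.975), np.float32(203.975), np.float32(12.8)), (np.float32(233.475), np.float32(174.475), np.float32(22.2)), (np.float32(245.975), np.float32(198.975), np.float32(23.85))]
row scan col254 [(136, 166), (138, 163), (140, 153), (142, 69), (144, 63), (146, 65), (148, 63), (150, 63), (152, 62), (154, 61), (156, 56), (158, 54), (160, 56), (162, 61), (164, 60), (166, 59), (168, 61), (170, 62), (172, 70), (174, 74), (176, 73), (178, 74), (180, 73), (182, 75), (184, 74), (186, 75), (188, 74), (190, 84), (192, 124), (194, 133), (196, 133), (198, 130), (200, 134), (202, 134), (204, 134), (206, 134), (208, 134), (210, 136), (212, 1
[... 330 characters left out ...]
60, 133), (262, 133), (264, 132), (266, 110), (268, 105), (270, 103), (272, 100), (274, 84), (276, 72), (278, 73), (280, 72), (282, 70)]
col scan row182 [(206, 193), (208, 236), (210, 236), (212, 126), (214, 79), (216, 79), (218, 77), (220, 78), (222, 78), (224, 70), (226, 75), (228, 75), (230, 74), (232, 71), (234, 66), (236, 71), (238, 75), (240, 76), (242, 75), (244, 77), (246, 76), (248, 76), (250, 76), (252, 75), (254, 73), (256, 74), (258, 74), (260, 73), (262, 75), (264, 75), (266, 74), (268, 73), (270, 69), (272, 67), (274, 70), (276, 71), (278, 70), (280, 71), (282, 65), (284, 69), (286, 72), (288, 72), (290, 71), (292, 72), (294, 74), (296, 105), (298, 112), (300, 110), (302, 111)]
```

Columns agree with the estimate, but the flange's size says the drill stands about 15 mm nearer than I triangulated by eye. I refine the tip disc in the top and scene pictures by its brightness.

Run:
```python
from h import *
t=cv2.cvtColor(cv2.imread("pics/top0.png"),6);a=cv2.cvtColor(cv2.imread("pics/scene0.png"),6)
print("top");print(t[214:242,276:306:1])
print("scene");print(a[164:194,198:226])
```

```text
top
[[ 93 107 208 182 116 195 246 250 209 124 157 219 236 241 233 179 110  99
   99  99 100  99  99  98  98  98  98  97  98  97]
 [ 90  82 154 173 138 199 247 251 205  92  97 141 200 238 242 198 113  96
   96  97  98  97  97  97  98  97  97  97  96  97]
 [150  91 132 186 155 187 238 244 189  92 112 133 164 239 244 193 107  94
   93  95  96  95  95  94  95  94  94  95  95  95]
 [193 111 104 203 171 139 162 164 125  77  69  75 123 235 237 165  92  86
   92  94  94  93  93  93  93  92  92  93  93  93]
 [170 125  75  93  82  71  74  75  67  60  59  59 107 231 229 146  74  70
   86  95  95  95  96  96  95  95  95  95  94  94]
 [143 119  67  57  57  56  56  56  58  59  59  59  97 216 223 150  79  68
   77  88  92  93  94  94  95  94  94  94  94  94]
 [ 78  68  58  57  56  55  56  58  59  60  59  61  74 120 131 105  87  86
   84  84  84  85  89  92  93  94  94  93  93  93]
 [ 68  58  58  57  57  57  57  59  59  60  64  72  83  91  95  95  94  95
   93  92  90  88  87  92  97  97  97  97  96  96]
 [ 66  59  58  57  57  57  59  60  60  64  77  87  93  96  97  99  99  99
  100  99  99  98 100 
[... 5221 characters left out ...]
 92  91  93  96  92  93  60  27  24  28  32  23  40  41  44  45  39  47
   41  34  51 137 242 236 233 140  82  42]
 [ 92  94  93  93  94  92  65  29  16  30  25  33  31  27  25  39  46  39
   38  40  35  54 119 152 177 166 161 100]
 [ 93  91  96  92  92  94  75  33  26  32  32  26  24  25  31  38  39  41
   39  41  35  31  30  69 118 164 172 162]
 [ 89  90  94  95  95  96  84  37  28  26  27  32  26  29  34  46  41  42
   40  35  24  25  18  24  55  91 138 171]
 [ 91  94  96  93  96  97  79  40  22  21  18  23  38  34  39  40  34  31
   21  18  24  27  30  23  17  36  73 134]
 [ 97  97  97  99  94  92  88  38  23  31  23  26  24  27  16  23  23  26
   22  23  21  22  19  24  22  21  21  66]]
```

Run:
```python
from h import *
w=np.load("w2.npy");M=R.from_euler('xyz',w[6:]).as_matrix()
def wr(u,v):
    q=np.array([u-w[0],v-w[1]]);r=np.hypot(*q);th=r/w[2];return w[3:6],M@np.r_[np.sin(th)*q/r,np.cos(th)]
def tri(L):
    A=0;b=0
    for o,d in L: P=np.eye(3)-np.outer(d,d);A=A+P;b=b+P@o
    p=np.linalg.solve(A,b);return (H.T@(p-O)).round(4),[round(float(np.linalg.norm((np.eye(3)-np.outer(d,d))@(p-o))),4) for o,d in L]
rs,rt,rw=ray("scene",206.5,174),ray("top",298.3,225.6),wr(252.8,204)
for L in([rs,rt,rw],[rs,rw],[rs,rt],[rt,rw]): print(tri(L))
wc=({'cx':w[0],'cy':w[1],'fx':w[2],'fy':w[2]},M,w[3:6])
T=tri([rs,rt,rw])[0]
for k in(0,.072,.08): print(k,proj("wrist",W(T-k*CH),wc),proj("wrist",W(T-k*CH+[.045,0,0]),wc))
```

```text
(array([ 0.0015, -0.0964,  0.1973]), [0.0006, 0.0008, 0.0007])
(array([ 0.0021, -0.0965,  0.1975]), [0.0005, 0.0005])
(array([ 0.001 , -0.0964,  0.1963]), [0.0004, 0.0004])
(array([ 0.0013, -0.0966,  0.1982]), [0.0006, 0.0006])
0 [253.05623455 203.14140426] [208.41521404 227.73415605]
0.072 [253.7916899  183.64900187] [218.40746951 203.62021733]
0.08 [253.85464573 181.99649696] [219.2759326  201.54454587]
```

The tip is now consistent across three views to under 1 mm: holder (0.0015, −0.0964, 0.1973). Work out the aligned standoff and the descent.

```bash
cat >> h.py <<'E'
T=np.array([.0012,-.0964,.1973])
E
python3 - <<'E'
from h import *
delta(W(T+.03*CH),rot(CH,-.52)); print((H@CH*.0918/.25).round(4), (H@CH*2).round(4))
E
```

```text
shift [ 0.0036  0.1276 -0.1736] turn [ 0.0068  0.0021 -0.0066]
[ 0.0275 -0.2088  0.3008] [ 0.1498 -1.1373  1.6383]
```

Call:
apply_moves(
  steps=[
    {"translation": [0.001, 0.02, -0.03], "rotation": [0.007, 0.002, -0.007]},
    {"translation": [0.002, 0.04, -0.055], "rotation": [0.007, 0.002, -0.007]},
    {"translation": [0.003, 0.06, -0.08], "rotation": [0.007, 0.002, -0.007]},
    {"translation": [0.004, 0.08, -0.11], "rotation": [0.007, 0.002, -0.007]},
    {"translation": [0.004, 0.1, -0.135], "rotation": [0.007, 0.002, -0.007]},
    {"translation": [0.004, 0.115, -0.158], "rotation": [0.007, 0.002, -0.007]},
    {"translation": [0.004, 0.128, -0.174], "rotation": [0.007, 0.002, -0.007]},
    {"translation": [0.004, 0.128, -0.174], "rotation": [0.007, 0.002, -0.007]},
    {"translation": [0.004, 0.128, -0.174], "rotation": [0.007, 0.002, -0.007]},
    {"translation": [0.004, 0.128, -0.174], "rotation": [0.007, 0.002, -0.007]},
  ],
  jaw=-1,
)

```text
t: 12.02
eef_pos: [0.5545, -0.0851, 0.2228]
ee_rot: [2.809, 0.523, -2.049]
force: [0.3, 0.3, 0.2]
width: 0.0875
gripper_force: 0.0
```

Run:
```python
from h import *
c=cam("wrist");g=cv2.cvtColor(grab_frame("wrist"),6)
delta(W(T-.0618*CH),rot(CH,-.52));u,v=proj("wrist",W(T),c);print("tip pred",u,v)
u,v=int(u),int(v);print("rows",[(r,int(g[r,u-2:u+3].mean())) for r in range(v-32,v+33,2)])
print("cols",[(k,int(g[v-2:v+3,k].mean())) for k in range(u-32,u+33,2)])
```

```text
shift [-0.0295  0.2081 -0.3048] turn [-0.0016  0.0056  0.0008]
tip pred 259.2391974283299 215.32147955557323
rows [(183, 71), (185, 71), (187, 72), (189, 73), (191, 75), (193, 74), (195, 75), (197, 73), (199, 78), (201, 112), (203, 130), (205, 133), (207, 133), (209, 129), (211, 132), (213, 134), (215, 133), (217, 133), (219, 134), (221, 135), (223, 138), (225, 137), (227, 139), (229, 135), (231, 125), (233, 78), (235, 100), (237, 111), (239, 111), (241, 112), (243, 85), (245, 76), (247, 80)]
cols [(227, 215), (229, 159), (231, 141), (233, 87), (235, 86), (237, 86), (239, 85), (241, 92), (243, 125), (245, 132), (247, 132), (249, 133), (251, 134), (253, 133), (255, 133), (257, 133), (259, 135), (261, 134), (263, 134), (265, 132), (267, 134), (269, 134), (271, 135), (273, 132), (275, 112), (277, 105), (279, 103), (281, 102), (283, 90), (285, 74), (287, 73), (289, 70), (291, 70)]
```

The tip disc is within 1 px of prediction, so I descend along the chuck axis.

Call:
apply_moves(
  steps=[
    {"translation": [-0.003, 0.023, -0.034], "rotation": [0, 0.005, 0]},
    {"translation": [-0.006, 0.046, -0.068], "rotation": [0, 0.005, 0]},
    {"translation": [-0.009, 0.07, -0.102], "rotation": [0, 0.005, 0]},
    {"translation": [-0.013, 0.093, -0.136], "rotation": [0, 0.005, 0]},
    {"translation": [-0.016, 0.116, -0.17], "rotation": [0, 0.005, 0]},
    {"translation": [-0.02, 0.139, -0.204], "rotation": [0, 0.005, 0]},
    {"translation": [-0.023, 0.162, -0.238], "rotation": [0, 0.005, 0]},
    {"translation": [-0.026, 0.185, -0.27], "rotation": [0, 0.005, 0]},
    {"translation": [-0.0295, 0.208, -0.305], "rotation": [0, 0.005, 0]},
    {"translation": [-0.0295, 0.208, -0.305], "rotation": [0, 0.005, 0]},
  ],
)

```text
t: 12.9
eef_pos: [0.5459, -0.0314, 0.1444]
ee_rot: [2.803, 0.522, -2.052]
force: [-0.2, 0.4, -0.6]
width: 0.0877
gripper_force: 0.0
```

Run:
```python
from h import *
s=get_state();delta(W(T-.0618*CH),rot(CH,-.52));print(s['q'],s['force'])
```

```text
shift [ 0.005  -0.0069  0.009 ] turn [-0.0044 -0.0056 -0.0004]
[-0.15024505  0.40165957 -0.04771183 -0.60045102 -1.35993855 -0.03790208] [-0.17164637  0.41724797 -0.58471602]
```

Call:
apply_moves(
  steps=[
    {"translation": [0.005, -0.007, 0.009], "rotation": [-0.004, -0.005, 0]},
    {"translation": [0.005, -0.007, 0.009], "rotation": [-0.004, -0.005, 0]},
    {"translation": [0.005, -0.007, 0.009], "rotation": [-0.004, -0.005, 0]},
    {"translation": [0.005, -0.007, 0.009], "rotation": [-0.004, -0.005, 0]},
    {"translation": [0.005, -0.007, 0.009], "rotation": [-0.004, -0.005, 0]},
    {"translation": [0.005, -0.007, 0.009], "rotation": [-0.004, -0.005, 0]},
    {"translation": [0.005, -0.007, 0.009], "rotation": [-0.004, -0.005, 0]},
    {"translation": [0.005, -0.007, 0.009], "rotation": [-0.004, -0.005, 0]},
    {"translation": [0.005, -0.007, 0.009], "rotation": [-0.004, -0.005, 0]},
    {"translation": [0.005, -0.007, 0.009], "rotation": [-0.004, -0.005, 0]},
  ],
  jaw=1,
  newtons=20,
)

```text
t: 13.73
eef_pos: [0.5477, -0.0347, 0.1491]
ee_rot: [2.809, 0.521, -2.048]
force: [-2.8, -0.1, 6.2]
width: 0.0597
gripper_force: 20.0
```

Run:
```python
from h import *
s=get_state();delta(W(T-.0618*CH),rot(CH,-.52));print(s['width'],s['gripper_force'],s['force'],s['moment'])
```

```text
shift [-0.0022  0.006  -0.0097] turn [ 0.0013  0.0037 -0.0005]
0.0597183066304864 20.003309547901154 [-2.82303374 -0.08924168  6.24263692] [-0.73932484  1.09695078  0.6405599 ]
```

Gripped at 59.7 mm with low side force. Turn +30° about the chuck axis, twice.

Call:
apply_moves(
  steps=[
    {"translation": [0, 0, 0], "rotation": [0.008, -0.057, 0.082]},
    {"translation": [0, 0, 0], "rotation": [0.015, -0.114, 0.164]},
    {"translation": [0, 0, 0], "rotation": [0.023, -0.171, 0.246]},
    {"translation": [0, 0, 0], "rotation": [0.03, -0.228, 0.328]},
    {"translation": [0, 0, 0], "rotation": [0.038, -0.285, 0.41]},
    {"translation": [0, 0, 0], "rotation": [0.045, -0.341, 0.491]},
    {"translation": [0, 0, 0], "rotation": [0.053, -0.398, 0.573]},
    {"translation": [0, 0, 0], "rotation": [0.06, -0.455, 0.655]},
    {"translation": [0, 0, 0], "rotation": [0.068, -0.512, 0.737]},
    {"translation": [0, 0, 0], "rotation": [0.075, -0.569, 0.819]},
  ],
)

```text
t: 14.57
eef_pos: [0.5465, -0.0346, 0.1493]
ee_rot: [-3.137, 0.612, -1.431]
force: [-7.4, -0.4, 8.6]
width: 0.0595
gripper_force: 20.0
```

Run:
```python
from h import *
s=get_state();delta(W(T-.0618*CH),rot(CH,-.52+1.05));print(s['q'],s['width'],s['gripper_force'],s['force'],s['moment'],(H.T@s['moment'])@CH)
```

```text
shift [ 0.0026  0.0057 -0.0103] turn [ 0.073  -0.569   0.8173]
[-0.1543178   0.3974335  -0.0417981  -0.59767675 -1.3679471   0.48775233] 0.0595335901395215 20.002757012844086 [-7.42379374 -0.35481643  8.62126954] [-0.34238452  2.39230191  1.43458457] -0.21092080949820752
```

Call:
apply_moves(
  steps=[
    {"translation": [0, 0, 0], "rotation": [0.008, -0.057, 0.082]},
    {"translation": [0, 0, 0], "rotation": [0.015, -0.114, 0.164]},
    {"translation": [0, 0, 0], "rotation": [0.023, -0.171, 0.246]},
    {"translation": [0, 0, 0], "rotation": [0.03, -0.228, 0.328]},
    {"translation": [0, 0, 0], "rotation": [0.038, -0.285, 0.41]},
    {"translation": [0, 0, 0], "rotation": [0.045, -0.341, 0.491]},
    {"translation": [0, 0, 0], "rotation": [0.053, -0.398, 0.573]},
    {"translation": [0, 0, 0], "rotation": [0.06, -0.455, 0.655]},
    {"translation": [0, 0, 0], "rotation": [0.075, -0.569, 0.819]},
    {"translation": [0, 0, 0], "rotation": [0.075, -0.569, 0.819]},
  ],
)

```text
t: 15.4
eef_pos: [0.5454, -0.035, 0.1491]
ee_rot: [-2.799, 0.519, -0.813]
force: [-10.6, -2.6, 9.1]
width: 0.0598
gripper_force: 20.0
```

Run:
```python
from h import *
s=get_state();delta(W(T-.0618*CH),rot(CH,-.52+1.05));print(s['width'],s['force'],(H.T@s['moment'])@CH)
a=grab_frame("scene");t=grab_frame("top")
o=np.zeros((480,800,3),np.uint8);o[:,:400]=cv2.resize(a[140:212,190:250],(400,480),interpolation=3);o[:400,400:]=cv2.resize(t[195:255,250:310],(400,400),interpolation=3);cv2.imwrite("pics/c4.png",o)
```

```text
shift [ 0.0071  0.0073 -0.0096] turn [-0.0045  0.0001 -0.0093]
0.0597523304405496 [-10.64593917  -2.63516122   9.09108903] -0.015105386921172009
```

View pics/c4.png

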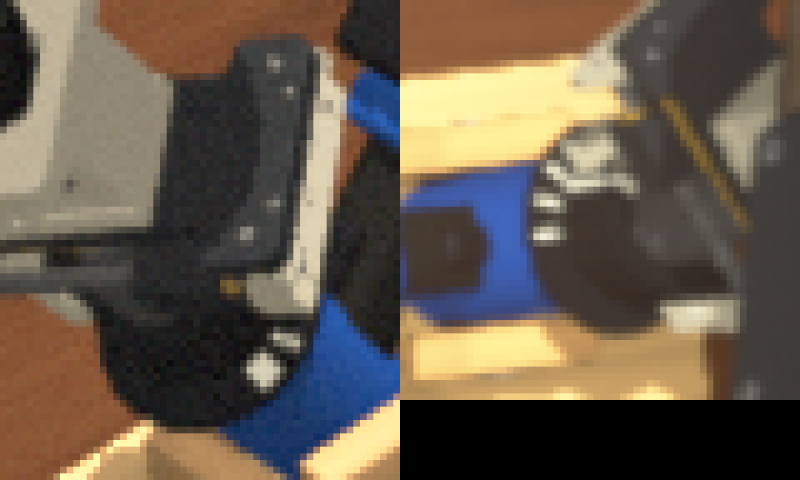

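The collar has turned: the scene crop shows the thick mark at (265,370) without the pointer. Release, then retreat along the chuck axis.

Call:
apply_moves(
  steps=[
    {"translation": [0, 0, 0], "rotation": [0, 0, 0]},
    {"translation": [0, 0, 0], "rotation": [0, 0, 0]},
    {"translation": [0, 0, 0], "rotation": [0, 0, 0]},
    {"translation": [0, 0, 0], "rotation": [0, 0, 0]},
    {"translation": [0, 0, 0], "rotation": [0, 0, 0]},
    {"translation": [0, 0, 0], "rotation": [0, 0, 0]},
    {"translation": [0, 0, 0], "rotation": [0, 0, 0]},
    {"translation": [0, 0, 0], "rotation": [0, 0, 0]},
    {"translation": [0, 0, 0], "rotation": [0, 0, 0]},
    {"translation": [0, 0, 0], "rotation": [0, 0, 0]},
  ],
  jaw=-1,
)

```text
t: 16.33
eef_pos: [0.5482, -0.0346, 0.1485]
ee_rot: [-2.799, 0.518, -0.821]
force: [-0.2, -0.6, 0.0]
width: 0.0872
gripper_force: 0.0
```

Call:
apply_moves(
  steps=[
    {"translation": [0.004, -0.02, 0.028], "rotation": [0, 0, 0]},
    {"translation": [0.008, -0.05, 0.07], "rotation": [0, 0, 0]},
    {"translation": [0.013, -0.08, 0.115], "rotation": [0, 0, 0]},
    {"translation": [0.018, -0.12, 0.17], "rotation": [0, 0, 0]},
    {"translation": [0.023, -0.16, 0.23], "rotation": [0, 0, 0]},
    {"translation": [0.028, -0.2, 0.29], "rotation": [0, 0, 0]},
    {"translation": [0.033, -0.25, 0.36], "rotation": [0, 0, 0]},
    {"translation": [0.04, -0.3, 0.43], "rotation": [0, 0, 0]},
    {"translation": [0.05, -0.36, 0.52], "rotation": [0, 0, 0]},
    {"translation": [0.05, -0.36, 0.52], "rotation": [0, 0, 0]},
  ],
)

```text
t: 17.17
eef_pos: [0.5621, -0.1287, 0.2837]
ee_rot: [-2.798, 0.51, -0.821]
force: [0.7, 0.5, 1.0]
width: 0.0878
gripper_force: 0.0
```

Run:
```python
from h import *
print(get_state()['force'])
np.random
c=cam("wrist");w=grab_frame("wrist");a=grab_frame("scene");t=grab_frame("top")
cv2.imwrite("pics/w5.png",w);cv2.imwrite("pics/s5.png",a);cv2.imwrite("pics/t5.png",t)
u,v=proj("wrist",W(T-.072*CH),c).astype(int);print(u,v)
o=np.zeros((600,800,3),np.uint8)
o[:300,:300]=cv2.resize(w[v-50:v+50,u-50:u+50],(300,300),interpolation=3)
o[:300,300:600]=cv2.resize(t[195:255,250:310],(300,300),interpolation=3)
o[300:,:250]=cv2.resize(a[140:212,195:255],(250,300),interpolation=3)
# flange plane rectified views (mark ring), from wrist and top: holder x right, e up
e=np.array([0,c3,s3])
for k,(n,im,cc) in enumerate((("scene",a,None),("top",t,None))):
    cc=cc or cam(n)
    g=np.linspace(-.05,.05,270);m=np.array([[proj(n,W(T-.072*CH+x*np.array([1,0,0])+y*e),cc) for x in g] for y in g[::-1]],np.float32)
    o[305:575,255+k*272:255+k*272+270]=cv2.remap(im,m[...,0],m[...,1],1)
cv2.imwrite("pics/c5.png",o)
```

```text
[0.7264766  0.54592286 1.01185933]
261 177
```

View pics/c5.png

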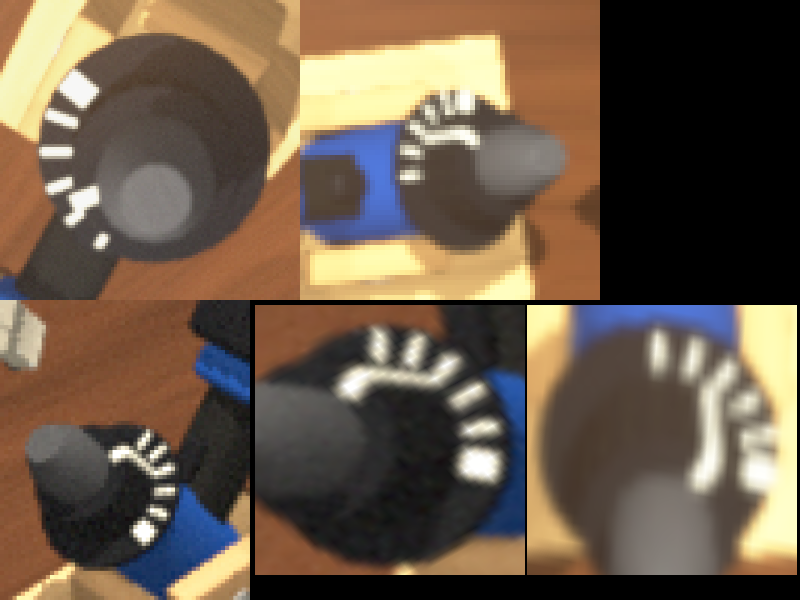

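The wrist and rectified views show the pointer's foot at rectified (437,380) in the scene and (713,390) in the top, meeting the fourth mark, with the thick mark counted as 1. As a numeric check I take polar profiles of the mark ring and of the pointer before and after.

Run:
```python
from h import *
e=np.array([0,c3,s3]);an=np.radians(np.arange(-40,121,2))
def prof(n,im,r,h):
    cc=cam(n);m=np.array([[proj(n,W(T-(.072-h)*CH+q*(np.cos(x)*np.array([1,0,0])+np.sin(x)*e)),cc) for x in an] for q in r],np.float32)
    return cv2.remap(cv2.cvtColor(im,6),m[...,0],m[...,1],1).mean(0)
for n,f in(("scene","pics/scene0.png"),("scene","pics/s5.png"),("top","pics/top0.png"),("top","pics/t5.png")):
    im=cv2.imread(f)
    for nm,r,h in(("marks",np.array([.039,.041,.043]),0),("ptr",np.array([.0305,.031]),.008)):
        p=prof(n,im,r,h);pk=[(int(np.degrees(an[i]).round()),int(p[i])) for i in range(1,len(an)-1) if p[i]>=p[i-1] and p[i]>p[i+1] and p[i]>90]
        w=np.clip(p-100,0,None);print(f,nm,pk,"centroid",np.degrees((w*an).sum()/max(w.sum(),1)).round(1))
```

```text
pics/scene0.png marks [(-16, 180), (8, 134), (30, 118), (50, 94), (74, 136), (96, 165)] centroid 21.0
pics/scene0.png ptr [(-12, 169), (26, 92), (44, 189), (66, 185), (86, 214)] centroid 52.2
pics/s5.png marks [(-16, 186), (8, 136), (30, 121), (50, 98), (74, 140), (96, 170)] centroid 22.4
pics/s5.png ptr [(26, 97), (44, 221), (64, 187), (86, 217)] centroid 64.7
pics/top0.png marks [(-20, 245), (4, 207), (26, 153), (44, 132), (70, 108), (92, 128)] centroid 0.3
pics/top0.png ptr [(-6, 188), (12, 179), (34, 125), (52, 116), (72, 124), (94, 102)] centroid 8.1
pics/t5.png marks [(-20, 253), (4, 231), (26, 178), (44, 156), (70, 129), (92, 149)] centroid 7.3
pics/t5.png ptr [(-10, 210), (12, 207), (34, 151), (54, 227), (72, 147), (96, 122)] centroid 25.6
```

The pointer moves from −6° to 54° in the top view, a turn of 60°, and the marks are unchanged. The gripper is clear of everything, so I hand in.

```bash
python3 -c "
from station import *
print(job_done())"
```

```text
the job is handed in; nothing more can be done
None
```

I pressed the battery pack fully home, then turned the clutch collar 60° to mark 4, let go of the drill with the gripper clear and nothing else touched, and handed the job in at about 17 s.

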